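# Clamp a circuit board in its soldering fixture

## Robot

A 7-joint arm with a two-finger parallel gripper is mounted at the origin on the work surface. World frame = base frame: x ahead of the robot, y to its left, z up, the work surface at z = 0. Lengths are in m, angles in rad, forces in N, time in s.
With the tool pointing down it reaches from about 0.4 to 0.9 m from the base axis. Payload 5.6 kg.
Tool frame: the origin (TCP) lies at the very end of the fingers, on their centre line; the grasp point (between the pads) lies 19 mm behind it; z points along the fingers, y is the direction in which the jaws open and shut (so a half turn about z gives the same grasp; the last joint's range is limited). The gripper opens to 92 mm and grips with 3 to 60 N. Pads are 20 mm wide; open, the fingers measure 128 mm over their backs; the gripper's body (75 mm by 189 mm) begins 69 mm behind the grasp point.
Start: joints at [1.093, 0.468, -0.012, 1.603, 0.006, 1.071, -0.056], TCP at [0.274, -0.59, 0.215] pointing down, gripper open.
Joint ranges: [-2.53, 2.53], [-0.31, 2.02], [-1.57, 1.55], [0.28, 2.44], [-1.29, 4.43], [0.15, 1.84], [-2.92, 2.92]. Speed limits (rad/s): [2.57, 2.57, 3.14, 3.14, 3.14, 3.14, 3.14].

## Interface

Orientations are given as a unit quaternion [x, y, z, w].
In Python, from plant import robot gives the robot as it stands.
- The arm moves only by the tool apply_moves, never from a script. Its argument "increments" is text: rows parted by semicolons, each of 7 numbers parted by spaces: the shift along the world's x, y, z in m, then the turn, a rotation vector about the world's x, y, z in rad, then the closure, from 0 (fully open) to 1 (shut). A call has 1 to 5 rows; each row is the pose to reach, as a shift and turn from the pose measured when the call began; what a row does not reach only later rows make up. A row lasts 1/8 s, in which the tool goes at most 62.5 mm and 10.7 degrees, less where a joint would pass 70% of its speed; a pose out of reach is approached as far as the arm can. A call with a gripper value outside its range is refused whole. The fingers move at their own pace and stop on an object; the grip force is fixed at half the most. Time passes only in rows, so rows that repeat a pose let the fingers close. It gives the time, the measured TCP pose, the force and the opening at its end, in the units of the state.
- robot.observe(): the state, without advancing time (a new reading comes with each control period).
- robot.camera(name): name is "side" or "top" or "wrist"; returns the picture (384x512x3 uint8, red, green, blue); there is no depth.
- robot.get_calibration(name): a dict with "intrinsics" (3x3 intrinsics, pixels), "cam_to_world" (4x4, takes a point from camera to world coordinates); the wrist camera has in their place "tool_from_camera" (4x4, takes a point from camera to tool coordinates, whose origin is the TCP and whose axes are the flange's). Camera axes: x right, y down, z forward; pixel columns grow to the right and rows downward; lengths in m; the calibration is good to about 2 mm. A picture is of the moment at which its call begins: read the wrist's pose just before it. get_calibration takes no time and is no camera call.
- robot.hand_in(): hands the job in, once; it reports no verdict.
The state is a dict: "clock": time; "joints": joint angles; "joint_velocities": joint speeds; "joint_efforts": joint torques, N m; "tcp_pos": TCP position; "tcp_rot": TCP orientation; "ft_force": force on the tool from outside, world axes, zero at the start; "wrist_torque": the same for the moment, N m; "grip_width": opening from 0.0 (shut) to 1.0 (fully open).
Only numpy, scipy, OpenCV 4.12 (cv2) and the standard library are available. Lean on these libraries where they do the work, as an engineer would, in place of code of your own. Each camera call takes 0.05 s, during which the arm holds its last target.

## Task

Get the circuit board ready for soldering: gently push it by its front lip until it is fully home against the end stop of its fixture, then turn the clamp's knurled thumbscrew clockwise until the foot seats on the board and the resistance clearly rises. Stop there, since overtightening cracks the board; let go, and leave the things around the fixture alone.

Things in the scene. Friction and masses are not known exactly. Their poses are not given: they have to be found in the camera images.
- bed: Fixture bed: aluminium plate 205 x 136 mm fixed to the table, top face 15 mm above the table. Steel rails along its x axis, 12 mm high, guide the board's sides with 2 mm play each; a steel cross bar at the +x end is the end stop; the -x end is open. Origin: at table level under the place of the board's centre when home; x points to the end stop, z up.
- board: Loose green circuit board on an aluminium carrier 130 (x) x 100 (y) x 6 mm, about 0.22 kg, between the rails. Origin: centre of its underside; x points to the end stop. Home: far edge on the end stop, origin at x = 0 of the bed; it starts 15 to 45 mm short. A bare strip (top 8 mm up) runs along its centre line. Sliding takes 2 to 6 N; it stands at most 25 N of push and 35 N of clamping.
- lip (a point): Centre of the outer (-x) face of the board's upright front lip, an aluminium flange 60 mm wide (y), 5 mm thick, at the board's -x end, its top edge 52 mm above the table. This point is 38 mm above the table, at x = -65 mm of the board. Push here, along +x of the bed.
- clamp: Clamp bridge of dark steel, fixed. Its post (30 x 26 mm) stands 94 mm to +y of the screw axis; its arm, 30 mm wide, top 62 mm above the table, reaches over the board and carries the thumbscrew. Under it a spindle with a rubber foot (18 mm across) comes down on the board's bare strip, 4 mm per rad of the screw. Origin: at table level on the screw axis; axes as the bed's.
- screw_head (a point): Centre of the thumbscrew's knurled steel head: an upright cylinder of diameter 36 mm, 28 mm tall (70 to 98 mm above the table; this point at 84 mm), 8 mm clear above the arm. It turns in place without rising or sinking. z up is the turning axis.
- screw (a joint): Turn of the thumbscrew, rad, growing clockwise seen from above, 0 at the start. Foot height varies: it touches after about 0.6 to 2.4 rad, so regrasp. It stays where left: its friction is 0.14 N m either way; from touch, turning on takes 0.18 N m per rad more (4 mN m per newton of clamping). Held well from 8 N, cracked above 35 N: stop when 0.08 N m above free running.
- spool: Bystander: a solder spool, steel, 52 mm across, 42 mm high, standing. Origin: centre of its underside.
- flux: Bystander: a small brown bottle, 38 mm across, 85 mm high, standing. Origin: centre of its underside.
- driver: Bystander: a screwdriver 150 mm long with a black handle, lying on the table. Origin: its underside; it lies along its x.
Not all that is in view belongs to the job. Leave any brown, orange or red look-alike of the board alone.

How it is judged:
By the outcome, as a careful person would: the job done as asked, in the order asked, and still so for the second after the job is handed in, with the robot touching nothing.
It also fails if it takes over 72 s, if anything falls off the work surface, if the arm or the gripper's body presses on something with over 40 N, if the wrist force passes 120 N, or if a joint passes its speed limit or range.

## Working session

There is one attempt and no reset: what is moved stays moved. The work goes in short steps, Python scripts to look and compute and a tool call to move; the robot and the scene stay as the last step left them, time stands still between calls to the robot, and variables do not carry over. Pictures are saved under pics/ and viewed, and the job is handed in when it is done.

Besides the shell and the picture viewer there is one more tool, called after "Request:" by a JSON object that holds its "op" and its "data", one argument or row to a line. apply_moves: Moves the arm, as the interface text tells. Its arguments: {"type":"object","properties":{"increments":{"type":"string"}},"required":["increments"]}

```bash
ls; mkdir -p pics
python3 - <<'E'
from plant import robot
import cv2, numpy as np
for n in ("side","top"):
    im=robot.camera(n); cv2.imwrite(f"pics/{n}0.png",im[:,:,::-1])
    c=robot.get_calibration(n); print(n,np.round(c["intrinsics"],2),np.round(c["cam_to_world"],4))
c=robot.get_calibration("wrist");print({k:np.round(v,4) for k,v in c.items()})
print(robot.observe())
E
```

```text
pics
side [[398.41   0.   259.38]
 [  0.   398.41 192.12]
 [  0.     0.     1.  ]] [[ 0.991  -0.0657  0.1167  0.4883]
 [-0.1328 -0.5962  0.7918 -0.8685]
 [ 0.0175 -0.8002 -0.5995  0.7049]
 [ 0.      0.      0.      1.    ]]
top [[491.33   0.   253.68]
 [  0.   491.33 191.82]
 [  0.     0.     1.  ]] [[ 0.016  -0.9859  0.1667  0.4301]
 [-0.9998 -0.0145  0.0101 -0.0365]
 [-0.0075 -0.1668 -0.986   1.2459]
 [ 0.      0.      0.      1.    ]]
{'intrinsics': array([[328.5974,   0.    , 256.6075],
       [  0.    , 328.5974, 194.7442],
       [  0.    ,   0.    ,   1.    ]]), 'tool_from_camera': array([[ 6.000e-04, -9.658e-01, -2.593e-01,  7.270e-02],
       [ 1.000e+00,  2.000e-04,  1.300e-03,  1.000e-03],
       [-1.200e-03, -2.593e-01,  9.658e-01, -1.710e-01],
       [ 0.000e+00,  0.000e+00,  0.000e+00,  1.000e+00]])}
{'clock': 0.1, 'joints': array([ 1.09297426,  0.46830137, -0.01156238,  1.60352971,  0.00600091,
        1.07139682, -0.05629493]), 'joint_velocities': array([ 6.27423887e-05, -2.48066132e-03,  1.42863077e-04, -2.27166384e-04,
       -7.35546496e-04,  5.30160464e-04,  5.41971877e-04]), 'joint_efforts': array([ 7.63727148e-04, -5.21650279e+01, -1.23316122e-02, -2.44367248e+01,
       -5.67693834e-02,  1.40771296e-02,  8.15053181e-05]), 'tcp_pos': array([ 0.27350605, -0.58907671,  0.21372839]), 'tcp_rot': array([ 9.76469106e-01,  2.15655848e-01, -2.37777419e-04, -7.64621716e-04]), 'ft_force': array([-1.0244548 ,  0.62898655,  0.07425594]), 'wrist_torque': array([-0.04227848, -0.02716234, -0.01962811]), 'grip_width': 0.9999999521921474}
```

View pics/side0.png

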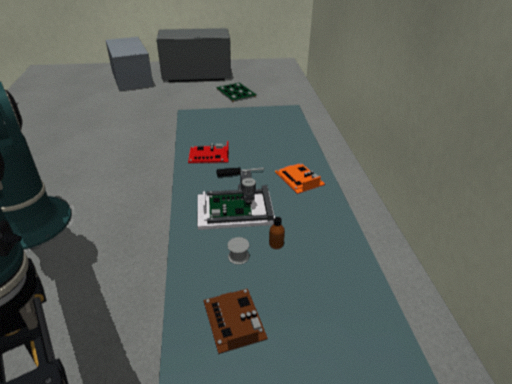

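View pics/top0.png

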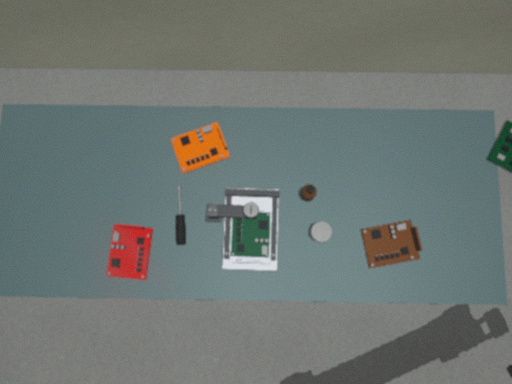

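The top view shows the fixture at about px (250,230). The end stop is towards image up (world +x) and the clamp post is on the left (+y). The bottle is at (308,192), the spool at (320,232) and the driver at (181,220). I'll zoom in next.

Run:
```python
import cv2
t=cv2.imread("pics/top0.png")[175:285,165:345]; cv2.imwrite("pics/top0z.png",cv2.resize(t,None,fx=4.4,fy=4.4,interpolation=cv2.INTER_CUBIC))
t=cv2.imread("pics/side0.png")[155:275,180:340]; cv2.imwrite("pics/side0z.png",cv2.resize(t,None,fx=5,fy=5,interpolation=cv2.INTER_CUBIC))
```

```text
(no output)
```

View pics/top0z.png

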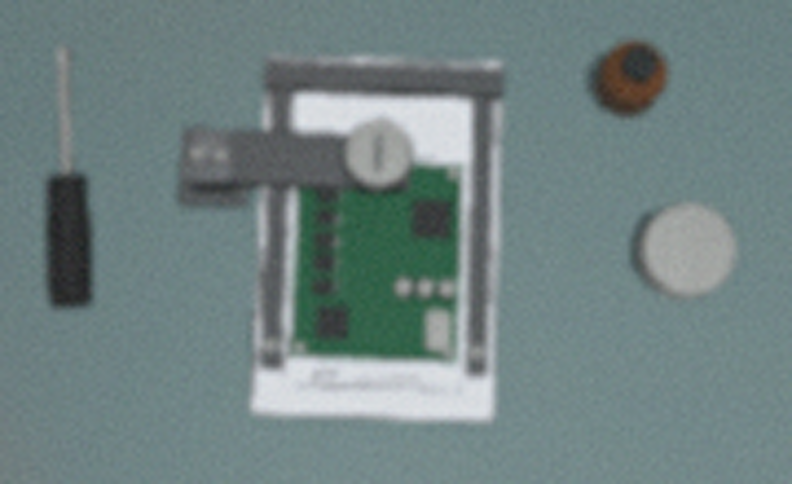

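View pics/side0z.png

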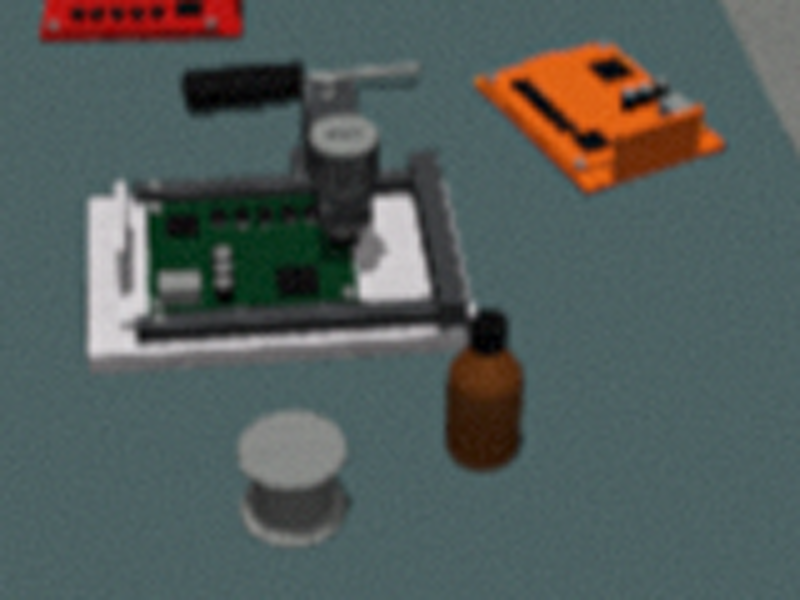

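```bash
cat > h.py <<'E'
import numpy as np, cv2
from plant import robot
from scipy.spatial.transform import Rotation as R
def ray(n,uv,T=None):
    c=robot.get_calibration(n);T=c["cam_to_world"] if T is None else T
    d=T[:3,:3]@np.linalg.solve(c["intrinsics"],[uv[0],uv[1],1.]);return T[:3,3],d
def atz(n,uv,z,T=None):
    o,d=ray(n,uv,T);return o+d*(z-o[2])/d[2]
def wristT(s):
    M=np.eye(4);M[:3,:3]=R.from_quat(s["tcp_rot"]).as_matrix();M[:3,3]=s["tcp_pos"]
    return M@robot.get_calibration("wrist")["tool_from_camera"]
def proj(n,p,T=None):
    c=robot.get_calibration(n);T=c["cam_to_world"] if T is None else T
    q=np.linalg.inv(T)@np.append(p,1);q=c["intrinsics"]@q[:3];return q[:2]/q[2]
E
python3 - <<'E'
from h import *
z=lambda x,y:(x/4.4+165,y/4.4+175)
s=lambda x,y:(x/5+180,y/5+155)
P=[atz("top",z(*q),.015) for q in [(265,60),(503,62),(495,418),(252,413)]]
for p in P:print(np.round(p,4))
print([np.linalg.norm(P[i]-P[i-1]).round(4) for i in range(4)])
print("head",atz("top",z(379,154),.098), "side",atz("side",s(344,134),.098))
print("post", atz("top",z(209,157),.062))
print("bl side",atz("side",s(90,355),.015))
print("flux",atz("top",z(638,62),.085),"spool",atz("top",z(689,249),.042))
print("lip top L/R side",atz("side",s(120,185),.052),atz("side",s(128,293),.02),"top",[atz("top",z(*q),.052) for q in((312,378),(440,385))])
E
```

```text
[0.6454 0.0486 0.015 ]
[ 0.6462 -0.089   0.015 ]
[ 0.443 -0.086  0.015]
[0.4436 0.0507 0.015 ]
[np.float64(0.2018), np.float64(0.1376), np.float64(0.2032), np.float64(0.1367)]
head [ 0.58068021 -0.01950862  0.098     ] side [ 0.58483724 -0.01888353  0.098     ]
post [0.58232403 0.07486484 0.062     ]
bl side [ 0.44556166 -0.08448723  0.015     ]
flux [ 0.63500243 -0.15952679  0.085     ] spool [ 0.53733054 -0.19211372  0.042     ]
lip top L/R side [0.46552591 0.0110342  0.052     ] [ 0.46645674 -0.04270176  0.02      ] top [array([0.46263016, 0.01575349, 0.052     ]), array([ 0.45994527, -0.05432093,  0.052     ])]
```

Request:
{"op": "apply_moves", "data": {
  "increments": "0.01 0.04 0 0 0 0.18 0.5; 0.02 0.08 0 0 0 0.36 1; 0.03 0.12 0 0 0 0.54 1; 0.04 0.16 0 0 0 0.72 1; 0.05 0.20 0 0 0 0.90 1"
}}

```text
clock: 0.72
tcp_pos: [0.3236, -0.3876, 0.2135]
tcp_rot: [0.784, 0.621, -0.001, -0.001]
ft_force: [-0.3, -0.4, 0.6]
grip_width: 0.481
```

Request:
{"op": "apply_moves", "data": {
  "increments": "0.01 0.04 0 0 0 0.18 1; 0.02 0.08 0 0 0 0.36 1; 0.03 0.12 0 0 0 0.54 1; 0.04 0.16 0 0 0 0.72 1; 0.05 0.20 0 0 0 0.90 1"
}}

```text
clock: 1.35
tcp_pos: [0.3735, -0.1862, 0.2134]
tcp_rot: [0.433, 0.902, -0.001, -0.001]
ft_force: [0.3, -0.2, 0.5]
grip_width: 0.01
```

Request:
{"op": "apply_moves", "data": {
  "increments": "0.01 0.04 0 0 0 0.18 1; 0.02 0.08 0 0 0 0.36 1; 0.03 0.12 0 0 0 0.54 1; 0.03 0.167 0 0 0 0.72 1; 0.03 0.167 0 0 0 0.885 1"
}}

```text
clock: 1.98
tcp_pos: [0.4032, -0.016, 0.2134]
tcp_rot: [-0.001, 1.0, -0.001, -0.0]
ft_force: [0.2, -0.1, -0.9]
grip_width: 0.001
```

Run:
```python
from h import *
s=robot.observe();print(s["joints"].round(3),s["tcp_pos"],s["tcp_rot"],s["ft_force"],s["wrist_torque"])
np.save("T1.npy",wristT(s))
im=robot.camera("wrist"); cv2.imwrite("pics/w1.png",im[:,:,::-1])
```

```text
[ 0.706  0.112 -0.78   2.127  0.099  0.938  1.443] [ 0.40324677 -0.01596808  0.21340835] [-8.48000092e-04  9.99999249e-01 -8.81420784e-04 -8.31597738e-05] [ 0.17536716 -0.05425604 -0.86863596] [-0.0151174  -0.14118998  0.00154939]
```

View pics/w1.png

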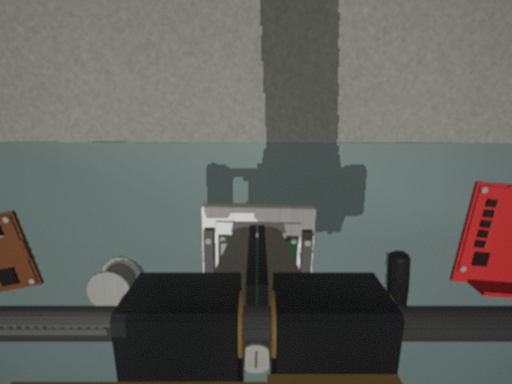

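Run:
```python
from h import *
t=cv2.imread("pics/w1.png")[190:290,180:340]; cv2.imwrite("pics/w1z.png",cv2.resize(t,None,fx=5,fy=5,interpolation=cv2.INTER_CUBIC))
T=np.load("T1.npy")
for q in [(202,207),(316,207)]: print(atz("wrist",q,.015,T))
```

```text
[ 0.4449772  -0.08182191  0.015     ]
[0.44454654 0.05218878 0.015     ]
```

View pics/w1z.png

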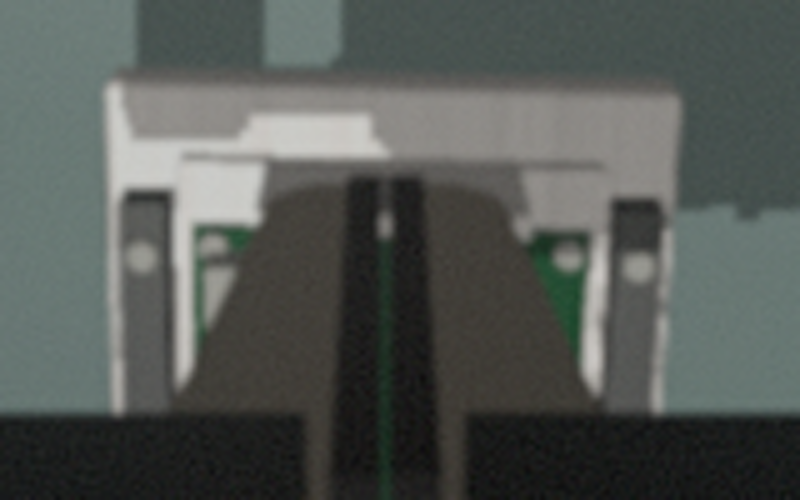

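Request:
{"op": "apply_moves", "data": {
  "increments": "0.032 -0.001 -0.04 0 0 0 1; 0.032 -0.001 -0.08 0 0 0 1; 0.032 -0.001 -0.12 0 0 0 1; 0.032 -0.001 -0.16 0 0 0 1; 0.032 -0.001 -0.178 0 0 0 1"
}}

```text
clock: 2.65
tcp_pos: [0.4337, -0.019, 0.033]
tcp_rot: [-0.0, 1.0, -0.001, -0.002]
ft_force: [-0.2, -0.3, -0.2]
grip_width: 0.006
```

Request:
{"op": "apply_moves", "data": {
  "increments": "0.002 0 0 0 0 0 1; 0.004 0 0 0 0 0 1; 0.006 0 0 0 0 0 1; 0.008 0 0 0 0 0 1; 0.010 0 0 0 0 0 1"
}}

```text
clock: 3.28
tcp_pos: [0.4441, -0.0192, 0.0334]
tcp_rot: [-0.0, 1.0, -0.001, -0.002]
ft_force: [-0.5, 0.8, -0.2]
grip_width: 0.003
```

Request:
{"op": "apply_moves", "data": {
  "increments": "0.002 0.001 0.002 0 0 0 1; 0.004 0.001 0.003 0 0 0 1; 0.006 0.001 0.003 0 0 0 1; 0.008 0.001 0.003 0 0 0 1; 0.010 0.001 0.003 0 0 0 1"
}}

```text
clock: 3.9
tcp_pos: [0.4532, -0.0184, 0.0362]
tcp_rot: [-0.0, 1.0, -0.001, -0.003]
ft_force: [-2.4, -0.6, 3.4]
grip_width: 0.005
```

Request:
{"op": "apply_moves", "data": {
  "increments": "0.001 0 0 0 0 0 1; 0.002 0 0 0 0 0 1; 0.003 0 0 0 0 0 1; 0.004 0 0 0 0 0 1; 0.005 0 0 0 0 0 1"
}}

```text
clock: 4.53
tcp_pos: [0.4584, -0.0183, 0.0362]
tcp_rot: [-0.0, 1.0, -0.001, -0.003]
ft_force: [-0.3, -0.6, -0.5]
grip_width: 0.003
```

Request:
{"op": "apply_moves", "data": {
  "increments": "0.0015 0 0 0 0 0 1; 0.003 0 0 0 0 0 1; 0.0045 0 0 0 0 0 1; 0.006 0 0 0 0 0 1; 0.0075 0 0 0 0 0 1"
}}

```text
clock: 5.15
tcp_pos: [0.4659, -0.0183, 0.0362]
tcp_rot: [-0.0, 1.0, -0.001, -0.003]
ft_force: [-0.7, 0.7, 0.6]
grip_width: 0.004
```

Run:
```python
from h import *
s=robot.observe();print(s["ft_force"],s["tcp_pos"])
t=robot.camera("side")[155:275,180:340,::-1]; cv2.imwrite("pics/side1z.png",cv2.resize(t,None,fx=5,fy=5,interpolation=cv2.INTER_CUBIC))
```

```text
[-0.73014984  0.73186343  0.55686384] [ 0.46589426 -0.01833212  0.03619291]
```

View pics/side1z.png

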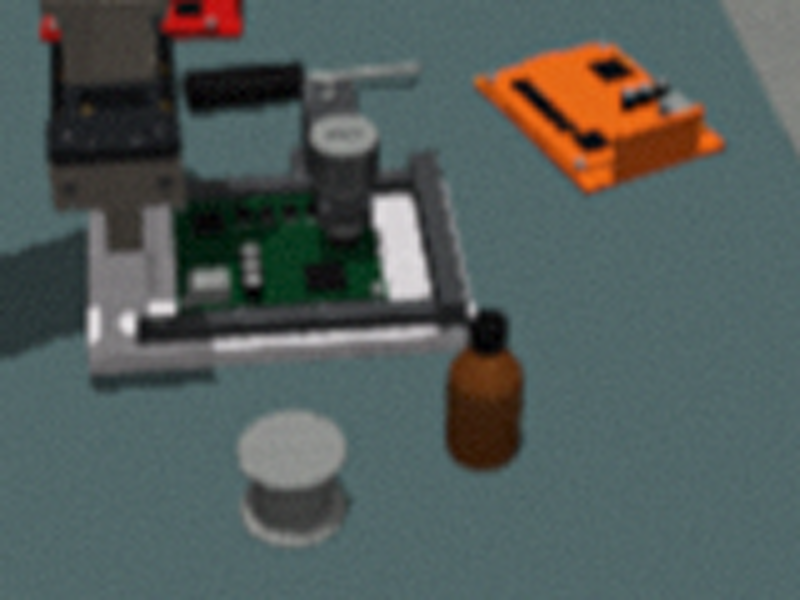

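The board is sliding along with the fingers, and its far edge is still short of the stop. I'll keep pushing.

Request:
{"op": "apply_moves", "data": {
  "increments": "0.0015 0 0 0 0 0 1; 0.003 0 0 0 0 0 1; 0.0045 0 0 0 0 0 1; 0.006 0 0 0 0 0 1; 0.0075 0 0 0 0 0 1"
}}

```text
clock: 5.82
tcp_pos: [0.4737, -0.0183, 0.0362]
tcp_rot: [-0.0, 1.0, -0.001, -0.003]
ft_force: [-0.3, -0.6, 0.4]
grip_width: 0.007
```

Request:
{"op": "apply_moves", "data": {
  "increments": "0.001 0 0 0 0 0 1; 0.002 0 0 0 0 0 1; 0.003 0 0 0 0 0 1; 0.004 0 0 0 0 0 1; 0.005 0 0 0 0 0 1"
}}

```text
clock: 6.45
tcp_pos: [0.4789, -0.0183, 0.0362]
tcp_rot: [-0.0, 1.0, -0.001, -0.002]
ft_force: [-1.5, -0.5, 0.3]
grip_width: 0.002
```

Run:
```python
from h import *
s=robot.observe();print(s["ft_force"],s["tcp_pos"],s["joint_efforts"])
t=robot.camera("side")[155:275,180:340,::-1]; cv2.imwrite("pics/side2z.png",cv2.resize(t,None,fx=5,fy=5,interpolation=cv2.INTER_CUBIC))
```

```text
[-1.46062427 -0.4819879   0.29015114] [ 0.47888818 -0.01831988  0.036235  ] [-3.74154118e-02 -4.24011791e+01 -6.85513794e+00 -1.49407616e+01
  8.28760467e-02 -2.34211483e-01 -3.35500135e-04]
```

View pics/side2z.png

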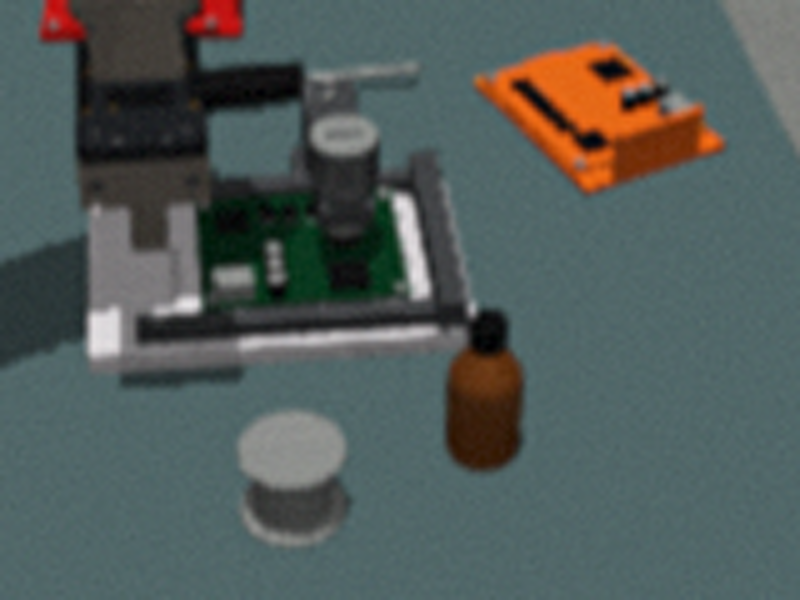

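Request:
{"op": "apply_moves", "data": {
  "increments": "0.001 0 0 0 0 0 1; 0.002 0 0 0 0 0 1; 0.003 0 0 0 0 0 1; 0.004 0 0 0 0 0 1"
}}

```text
clock: 7.0
tcp_pos: [0.4831, -0.0183, 0.0362]
tcp_rot: [-0.0, 1.0, -0.001, -0.002]
ft_force: [-1.3, 0.0, 0.1]
grip_width: 0.001
```

Request:
{"op": "apply_moves", "data": {
  "increments": "0.001 0 0 0 0 0 1; 0.0015 0 0 0 0 0 1; 0.002 0 0 0 0 0 1"
}}

```text
clock: 7.38
tcp_pos: [0.4851, -0.0183, 0.0362]
tcp_rot: [-0.0, 1.0, -0.001, -0.002]
ft_force: [-1.4, 0.0, -0.3]
grip_width: 0.004
```

Request:
{"op": "apply_moves", "data": {
  "increments": "0.001 0 0 0 0 0 1; 0.0015 0 0 0 0 0 1; 0.002 0 0 0 0 0 1"
}}

```text
clock: 7.75
tcp_pos: [0.487, -0.0183, 0.0362]
tcp_rot: [-0.0, 1.0, -0.001, -0.003]
ft_force: [-2.9, 0.3, 1.2]
grip_width: 0.005
```

Request:
{"op": "apply_moves", "data": {
  "increments": "0.0005 0 0 0 0 0 1; 0.001 0 0 0 0 0 1"
}}

```text
clock: 8.0
tcp_pos: [0.4871, -0.0183, 0.0362]
tcp_rot: [-0.0, 1.0, -0.002, -0.004]
ft_force: [-5.4, -0.1, 4.6]
grip_width: 0.008
```

Request:
{"op": "apply_moves", "data": {
  "increments": "0.0005 0 0 0 0 0 1; 0.001 0 0 0 0 0 1"
}}

```text
clock: 8.25
tcp_pos: [0.4871, -0.0184, 0.0361]
tcp_rot: [-0.0, 1.0, -0.002, -0.005]
ft_force: [-6.4, 0.8, 6.8]
grip_width: 0.005
```

Request:
{"op": "apply_moves", "data": {
  "increments": "0.0005 0 0 0 0 0 1; 0.001 0 0 0 0 0 1"
}}

```text
clock: 8.5
tcp_pos: [0.4871, -0.0183, 0.0361]
tcp_rot: [-0.0, 1.0, -0.002, -0.006]
ft_force: [-7.0, 0.7, 6.5]
grip_width: 0.003
```

Run:
```python
from h import *
s=robot.observe();print(s["ft_force"],s["tcp_pos"],s["wrist_torque"])
t=robot.camera("side")[155:275,180:340,::-1]; cv2.imwrite("pics/side3z.png",cv2.resize(t,None,fx=5,fy=5,interpolation=cv2.INTER_CUBIC))
```

```text
[-6.97321637  0.65692772  6.50329387] [ 0.48710983 -0.0183322   0.03606013] [0.10599252 1.39463021 0.06930505]
```

View pics/side3z.png

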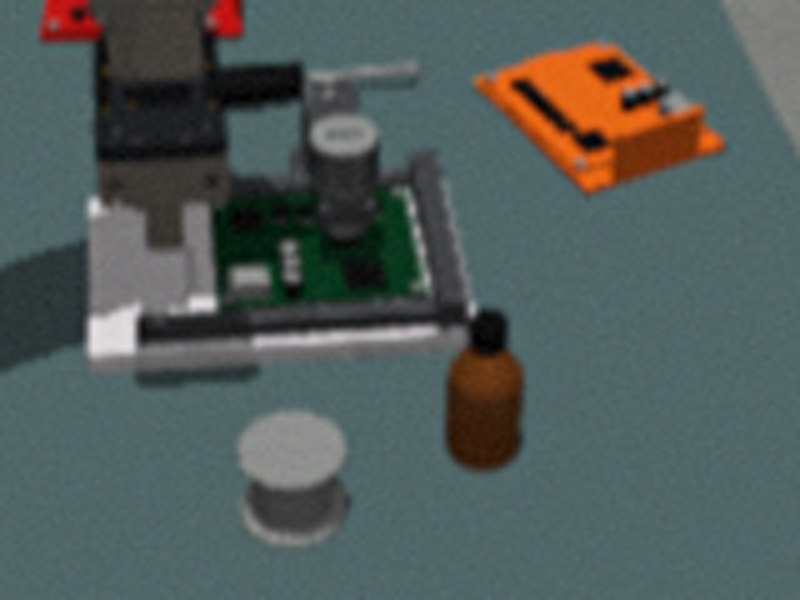

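Request:
{"op": "apply_moves", "data": {
  "increments": "0.001 0 0 0 0 0 1; 0.002 0 0 0 0 0 1; 0.0025 0 0 0 0 0 1; 0.0025 0 0 0 0 0 1"
}}

```text
clock: 9.05
tcp_pos: [0.4871, -0.0184, 0.0358]
tcp_rot: [-0.0, 1.0, -0.002, -0.008]
ft_force: [-10.3, 0.4, 8.8]
grip_width: 0.006
```

Request:
{"op": "apply_moves", "data": {
  "increments": "-0.006 0 0 0 0 0 1; -0.02 0 0 0 0 0 1; -0.02 0 0.04 0 0 0 1; -0.02 0 0.09 0 0 0 1; -0.01 0 0.14 0 0 0 0.5"
}}

```text
clock: 9.68
tcp_pos: [0.4764, -0.0185, 0.177]
tcp_rot: [-0.0, 1.0, -0.003, -0.008]
ft_force: [1.5, -0.6, -1.3]
grip_width: 0.091
```

Request:
{"op": "apply_moves", "data": {
  "increments": "0.03 0 0 0 0 0 0; 0.06 0 0 0 0 0 0; 0.08 0 0 0 0 0 0; 0.08 0 0 0 0 0 0; 0.08 0 0 0 0 0 0"
}}

```text
clock: 10.3
tcp_pos: [0.5553, -0.0184, 0.1768]
tcp_rot: [-0.0, 1.0, -0.003, -0.008]
ft_force: [0.1, 0.6, -0.3]
grip_width: 0.633
```

Run:
```python
from h import *
s=robot.observe();print(s["joints"].round(3),s["tcp_pos"],s["tcp_rot"],s["ft_force"],s["wrist_torque"])
np.save("T2.npy",wristT(s))
im=robot.camera("wrist"); cv2.imwrite("pics/w2.png",im[:,:,::-1])
t=robot.camera("top")[175:285,165:345,::-1]; cv2.imwrite("pics/top2z.png",cv2.resize(t,None,fx=4.4,fy=4.4,interpolation=cv2.INTER_CUBIC))
```

```text
[ 0.517  0.467 -0.702  1.824  0.357  0.998  1.238] [ 0.55533375 -0.01838408  0.17677361] [-4.96753518e-04  9.99961892e-01 -2.78908808e-03 -8.25764686e-03] [ 0.13307684  0.61095075 -0.29447347] [ 0.11535148 -0.16285881  0.02786294]
```

View pics/w2.png

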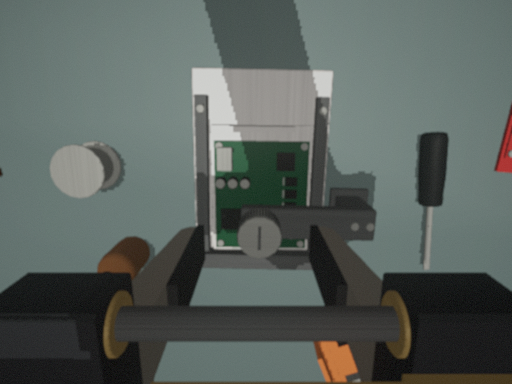

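View pics/top2z.png

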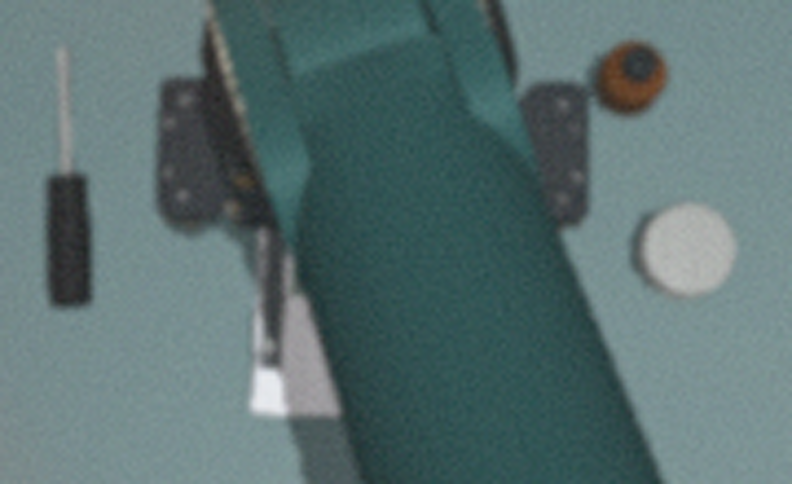

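The wrist view shows the head top centred at about (260,236), with its slot vertical. The board's far edge lies on the end stop bar at row ~250. Next I'll compute the head position and the tilt correction.

Run:
```python
from h import *
T=np.load("T2.npy"); s=robot.observe()
im=cv2.imread("pics/w2.png")
t=im[60:270,180:390]; cv2.imwrite("pics/w2z.png",cv2.resize(t,None,fx=2.8,fy=2.8,interpolation=cv2.INTER_CUBIC))
g=cv2.cvtColor(im,cv2.COLOR_BGR2GRAY)[205:265,230:290]
c=cv2.HoughCircles(cv2.medianBlur(g,3),cv2.HOUGH_GRADIENT,1,30,param1=80,param2=12,minRadius=16,maxRadius=26);print(c)
print("head",atz("wrist",(259.5,236),.098,T), "r px", 328.6*.018/np.linalg.norm(atz("wrist",(259.5,236),.098,T)-T[:3,3]))
for q in [(194,70),(331,71)]: print("bed",atz("wrist",q,.015,T))
print("stop inner face",atz("wrist",(222,252),.027,T),atz("wrist",(222,248),.021,T))
print((R.from_quat([0,1,0,0])*R.from_quat(s["tcp_rot"]).inv()).as_rotvec())
```

```text
[[[29.5 32.5 21. ]]]
head [ 0.58320862 -0.01764339  0.098     ] r px 21.97305382211001
bed [ 0.44642994 -0.08076524  0.015     ]
bed [0.44722598 0.05034138 0.015     ]
stop inner face [ 0.62891499 -0.05698755  0.027     ] [ 0.62695365 -0.05759533  0.021     ]
[ 0.00582983 -0.01617381 -0.00082999]
```

View pics/w2z.png

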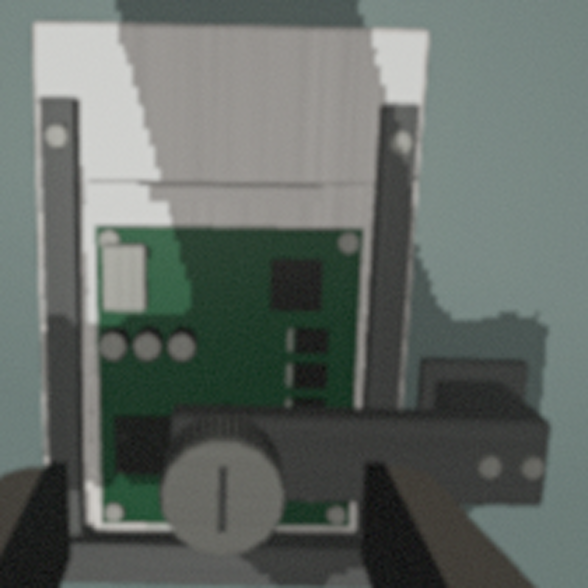

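Request:
{"op": "apply_moves", "data": {
  "increments": "0.014 0 0 0.006 -0.016 0 0; 0.028 0 0 0.006 -0.016 0 0; 0.028 0 -0.04 0.006 -0.016 0 0; 0.028 0 -0.075 0.006 -0.016 0 0; 0.028 0 -0.09 0.006 -0.016 0 0"
}}

```text
clock: 11.02
tcp_pos: [0.5831, -0.0186, 0.085]
tcp_rot: [-0.0, 1.0, 0.0, -0.001]
ft_force: [0.5, 0.3, -0.4]
grip_width: 1.001
```

Run:
```python
from h import *
s=robot.observe();print(s["joints"].round(3),s["tcp_pos"],s["tcp_rot"],s["ft_force"],s["wrist_torque"],s["grip_width"])
im=robot.camera("wrist"); cv2.imwrite("pics/w3.png",im[:,:,::-1])
t=robot.camera("side")[155:275,180:340,::-1]; cv2.imwrite("pics/side4z.png",cv2.resize(t,None,fx=5,fy=5,interpolation=cv2.INTER_CUBIC))
```

```text
[ 0.444  0.618 -0.623  1.832  0.468  0.846  1.162] [ 0.58308972 -0.01859265  0.0850347 ] [-3.69754732e-04  9.99999009e-01  2.60300442e-04 -1.33310143e-03] [ 0.53059914  0.32767416 -0.44306668] [ 0.03805912 -0.15754077  0.00748575] 1.0012911760479626
```

View pics/w3.png

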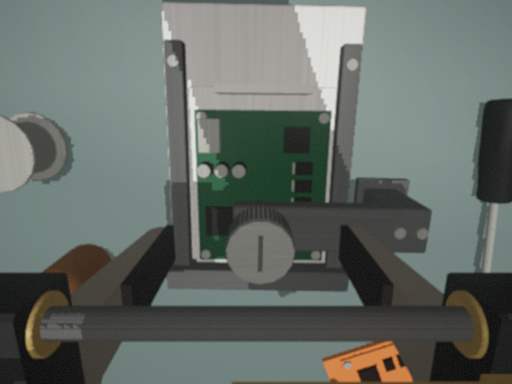

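View pics/side4z.png

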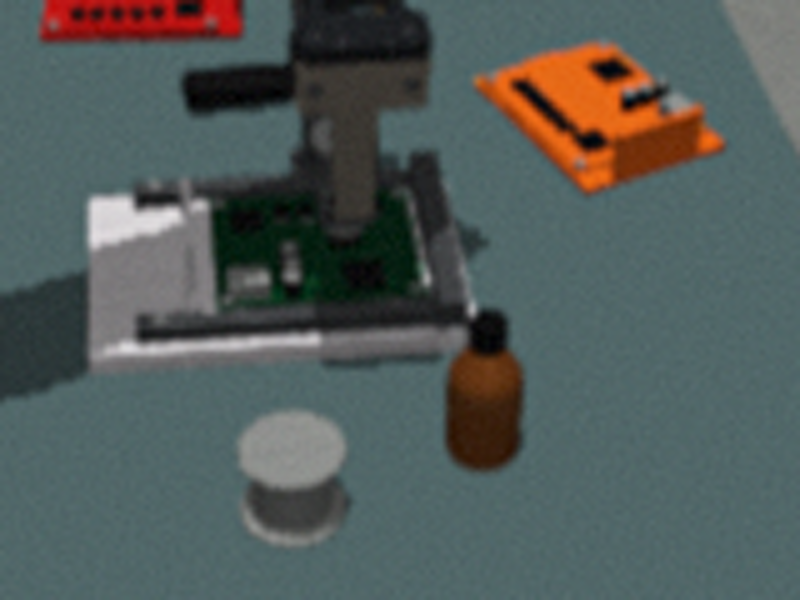

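Request:
{"op": "apply_moves", "data": {
  "increments": "0 0.001 -0.008 0 0 0 0; 0 0.001 -0.014 0 0 0 0; 0 0.001 -0.014 0 0 0 0.4; 0 0.001 -0.014 0 0 0 1; 0 0.001 -0.014 0 0 0 1"
}}

```text
clock: 11.75
tcp_pos: [0.5833, -0.0174, 0.0721]
tcp_rot: [-0.0, 1.0, 0.0, -0.001]
ft_force: [-0.5, 0.8, 0.2]
grip_width: 0.701
```

Request:
{"op": "apply_moves", "data": {
  "increments": "0 0 0 0 0 0 1; 0 0 0 0 0 0 1; 0 0 0 0 0 0 1; 0 0 0 0 0 0 1"
}}

```text
clock: 12.25
tcp_pos: [0.5833, -0.0168, 0.0721]
tcp_rot: [-0.001, 1.0, 0.001, -0.001]
ft_force: [-0.5, 1.8, 0.2]
grip_width: 0.387
```

```bash
cat > o.py <<'E'
from h import *
s=robot.observe();print(s["clock"],"j",s["joints"].round(3),s["tcp_pos"].round(4),"yaw",(2*np.arctan2(s["tcp_rot"][1],s["tcp_rot"][0])).round(4),"F",s["ft_force"].round(2),"M",s["wrist_torque"].round(3),s["grip_width"].round(3),"eff",s["joint_efforts"][6].round(3))
E
python3 o.py
```

```text
Traceback (most recent call last):
  File "o.py", line 2, in <module>
    s=robot.observe();print(s["clock"],"j",s["joints"].round(3),s["tcp_pos"].round(4),"yaw",(2*np.arctan2(s["tcp_rot"][1],s["tcp_rot"][0])).round(4),"F",s["ft_force"].round(2),"M",s["wrist_torque"].round(3),s["grip_width"].round(3),"eff",s["joint_efforts"][6].round(3))
                                                                                                                                                                                                               ^^^^^^^^^^^^^^^^^^^^^
AttributeError: 'float' object has no attribute 'round'
```

```bash
sed -i 's/s\["grip_width"\].round(3)/round(s["grip_width"],3)/' o.py; python3 o.py
```

```text
12.25 j [ 0.433  0.635 -0.612  1.838  0.482  0.823  1.148] [ 0.5833 -0.0168  0.0721] yaw 3.1428 F [-0.45  1.83  0.2 ] M [ 0.405 -0.065 -0.002] 0.387 eff 0.02
```

Request:
{"op": "apply_moves", "data": {
  "increments": "0 0 0 0 0 -0.05 1; 0 0 0 0 0 -0.1 1; 0 0 0 0 0 -0.15 1; 0 0 0 0 0 -0.2 1"
}}

```text
clock: 12.75
tcp_pos: [0.5833, -0.0167, 0.0721]
tcp_rot: [0.1, 0.995, 0.001, -0.001]
ft_force: [1.0, 1.0, 0.4]
grip_width: 0.382
```

```bash
python3 o.py
```

```text
12.75 j [ 0.4    0.621 -0.566  1.84   0.443  0.81   0.978] [ 0.5833 -0.0167  0.0721] yaw 2.9419 F [1.02 0.95 0.37] M [ 0.232 -0.153  0.113] 0.382 eff 0.215
```

Request:
{"op": "apply_moves", "data": {
  "increments": "0 0 0 0 0 -0.05 1; 0 0 0 0 0 -0.1 1; 0 0 0 0 0 -0.15 1; 0 0 0 0 0 -0.2 1"
}}

```text
clock: 13.25
tcp_pos: [0.5834, -0.0165, 0.0721]
tcp_rot: [0.199, 0.98, 0.001, -0.001]
ft_force: [0.0, 0.7, -0.8]
grip_width: 0.389
```

```bash
python3 o.py
```

```text
13.25 j [ 0.365  0.608 -0.518  1.843  0.404  0.797  0.808] [ 0.5834 -0.0165  0.0721] yaw 2.7411 F [ 0.    0.68 -0.83] M [ 0.202 -0.235  0.179] 0.389 eff 0.215
```

Request:
{"op": "apply_moves", "data": {
  "increments": "0 0 0 0 0 -0.05 1; 0 0 0 0 0 -0.1 1; 0 0 0 0 0 -0.15 1; 0 0 0 0 0 -0.2 1"
}}

```text
clock: 13.75
tcp_pos: [0.5835, -0.0163, 0.0721]
tcp_rot: [0.296, 0.955, 0.001, -0.0]
ft_force: [0.6, 0.6, 0.0]
grip_width: 0.387
```

```bash
python3 o.py
```

```text
13.75 j [ 0.33   0.596 -0.471  1.846  0.365  0.786  0.638] [ 0.5835 -0.0163  0.0721] yaw 2.5402 F [0.58 0.64 0.02] M [ 0.152 -0.185  0.139] 0.387 eff 0.214
```

Request:
{"op": "apply_moves", "data": {
  "increments": "0 0 0 0 0 -0.05 1; 0 0 0 0 0 -0.1 1; 0 0 0 0 0 -0.15 1"
}}

```text
clock: 14.12
tcp_pos: [0.5836, -0.0162, 0.0721]
tcp_rot: [0.367, 0.93, 0.001, -0.0]
ft_force: [1.0, 0.5, -0.3]
grip_width: 0.385
```

```bash
python3 o.py
```

```text
14.125 j [ 0.303  0.588 -0.434  1.848  0.336  0.778  0.51 ] [ 0.5836 -0.0162  0.0721] yaw 2.3893 F [ 1.01  0.47 -0.34] M [ 0.123 -0.161  0.148] 0.385 eff 0.214
```

Request:
{"op": "apply_moves", "data": {
  "increments": "0 0 0 0 0 -0.05 1; 0 0 0 0 0 -0.1 1; 0 0 0 0 0 -0.15 1"
}}

```text
clock: 14.5
tcp_pos: [0.5837, -0.0162, 0.0721]
tcp_rot: [0.436, 0.9, 0.001, -0.0]
ft_force: [0.8, 0.3, -0.5]
grip_width: 0.386
```

```bash
python3 o.py
```

```text
14.5 j [ 0.276  0.581 -0.398  1.85   0.307  0.771  0.382] [ 0.5837 -0.0162  0.0721] yaw 2.2384 F [ 0.78  0.32 -0.51] M [ 0.105 -0.25   0.097] 0.386 eff 0.214
```

Request:
{"op": "apply_moves", "data": {
  "increments": "0 0 0 0 0 -0.05 1; 0 0 0 0 0 -0.1 1; 0 0 0 0 0 -0.15 1"
}}

```text
clock: 14.88
tcp_pos: [0.5838, -0.0161, 0.0721]
tcp_rot: [0.503, 0.864, 0.001, 0.0]
ft_force: [1.2, 1.1, -0.1]
grip_width: 0.386
```

```bash
python3 o.py
```

```text
14.875 j [ 0.248  0.574 -0.361  1.852  0.278  0.765  0.255] [ 0.5838 -0.0161  0.0721] yaw 2.0875 F [ 1.2   1.14 -0.06] M [ 0.02  -0.198  0.174] 0.386 eff 0.208
```

Request:
{"op": "apply_moves", "data": {
  "increments": "0 0 0 0 0 -0.05 1; 0 0 0 0 0 -0.1 1; 0 0 0 0 0 -0.15 1"
}}

```text
clock: 15.25
tcp_pos: [0.584, -0.016, 0.0721]
tcp_rot: [0.567, 0.824, 0.001, 0.0]
ft_force: [0.7, 0.4, -0.4]
grip_width: 0.387
```

```bash
python3 o.py
```

```text
15.25 j [ 0.22   0.567 -0.324  1.854  0.25   0.758  0.127] [ 0.584  -0.016   0.0721] yaw 1.9367 F [ 0.69  0.41 -0.44] M [ 0.063 -0.179  0.187] 0.387 eff 0.18
```

Run:
```python
from h import *
T=wristT(robot.observe())
im=robot.camera("wrist"); cv2.imwrite("pics/w4.png",im[:,:,::-1])
ms=[]
for i in range(6):
    robot.camera("wrist"); s=robot.observe(); ms.append((s["wrist_torque"][2],s["joint_efforts"][6]))
print(np.round(ms,3), s["joint_velocities"].round(4))
```

```text
[[-0.047 -0.223]
 [-0.027 -0.04 ]
 [-0.012 -0.013]
 [ 0.029 -0.016]
 [-0.022 -0.015]
 [ 0.065 -0.018]] [-0.0001 -0.002   0.0005  0.0011 -0.0006  0.0003 -0.0012]
```

View pics/w4.png

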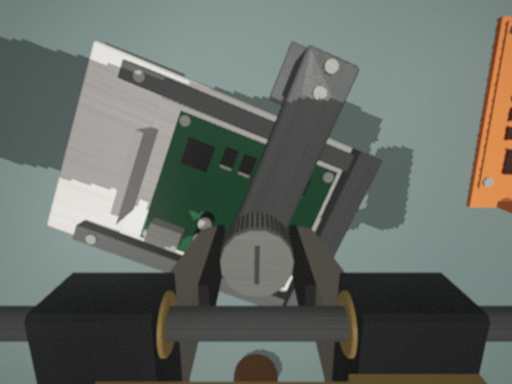

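Request:
{"op": "apply_moves", "data": {
  "increments": "0 0 0 0 0 -0.05 1; 0 0 0 0 0 -0.1 1; 0 0 0 0 0 -0.15 1"
}}

```text
clock: 15.98
tcp_pos: [0.5841, -0.016, 0.0721]
tcp_rot: [0.627, 0.779, 0.001, 0.0]
ft_force: [1.3, 0.7, -0.2]
grip_width: 0.385
```

```bash
python3 o.py
```

```text
15.975 j [ 1.920e-01  5.620e-01 -2.880e-01  1.856e+00  2.210e-01  7.530e-01
  1.000e-03] [ 0.5841 -0.016   0.0721] yaw 1.7873 F [ 1.31  0.74 -0.2 ] M [ 0.106 -0.306  0.229] 0.385 eff 0.152
```

Request:
{"op": "apply_moves", "data": {
  "increments": "0 0 0 0 0 -0.05 1; 0 0 0 0 0 -0.1 1; 0 0 0 0 0 -0.15 1"
}}

```text
clock: 16.35
tcp_pos: [0.5842, -0.016, 0.0721]
tcp_rot: [0.683, 0.73, 0.001, 0.001]
ft_force: [0.7, 0.8, -0.9]
grip_width: 0.388
```

```bash
python3 o.py
```

```text
16.35 j [ 0.164  0.557 -0.251  1.858  0.193  0.748 -0.126] [ 0.5842 -0.016   0.0721] yaw 1.6369 F [ 0.72  0.83 -0.91] M [ 0.09  -0.32   0.185] 0.388 eff 0.125
```

Joint 7's effort stayed constant at 0.214 until about 1.02 rad of turn. Since then it has changed by 0.18 N m per rad, which is exactly the given clamping stiffness. It has changed by 0.089 N m in all, about 22 N of clamping, and the wrist moment has risen too. That's the stopping point, so I'll release.

Request:
{"op": "apply_moves", "data": {
  "increments": "0 0 0 0 0 0 0.3; 0 0 0 0 0 0 0.3; 0 0 0 0 0 0 0.2; 0 0 0 0 0 0 0.2; 0 0 0 0 0 0 0.2"
}}

```text
clock: 16.98
tcp_pos: [0.5842, -0.016, 0.0721]
tcp_rot: [0.683, 0.73, 0.001, 0.001]
ft_force: [-0.1, 0.1, 0.4]
grip_width: 0.801
```

```bash
python3 o.py
```

```text
16.975 j [ 0.164  0.557 -0.251  1.858  0.193  0.748 -0.126] [ 0.5842 -0.016   0.0721] yaw 1.6369 F [-0.15  0.14  0.41] M [-0.012 -0.069  0.005] 0.801 eff 0.001
```

Request:
{"op": "apply_moves", "data": {
  "increments": "0 0 0.02 0 0 0 0.2; 0 0 0.05 0 0 0 0.2; 0 0 0.09 0 0 0 0.2; 0 0 0.13 0 0 0 0.2; 0 0 0.15 0 0 0 0.2"
}}

```text
clock: 17.6
tcp_pos: [0.5851, -0.0159, 0.2247]
tcp_rot: [0.683, 0.73, 0.002, 0.002]
ft_force: [-0.3, 0.7, -0.6]
grip_width: 0.8
```

Request:
{"op": "apply_moves", "data": {
  "increments": "-0.04 0 0 0 0 0 0.2; -0.08 0 0 0 0 0 0.2; -0.12 0 0 0 0 0 0.2; -0.14 0 0 0 0 0 0.2; -0.14 0 0 0 0 0 0.2"
}}

```text
clock: 18.23
tcp_pos: [0.4444, -0.0161, 0.2251]
tcp_rot: [0.683, 0.73, 0.002, 0.002]
ft_force: [0.4, 0.5, -0.1]
grip_width: 0.798
```

Run:
```python
from h import *
im=robot.camera("wrist"); cv2.imwrite("pics/w5.png",im[:,:,::-1])
t=robot.camera("side")[155:275,180:340,::-1]; cv2.imwrite("pics/side5z.png",cv2.resize(t,None,fx=5,fy=5,interpolation=cv2.INTER_CUBIC))
t=robot.camera("top")[175:285,165:345,::-1]; cv2.imwrite("pics/top5z.png",cv2.resize(t,None,fx=4.4,fy=4.4,interpolation=cv2.INTER_CUBIC))
```

View pics/side5z.png

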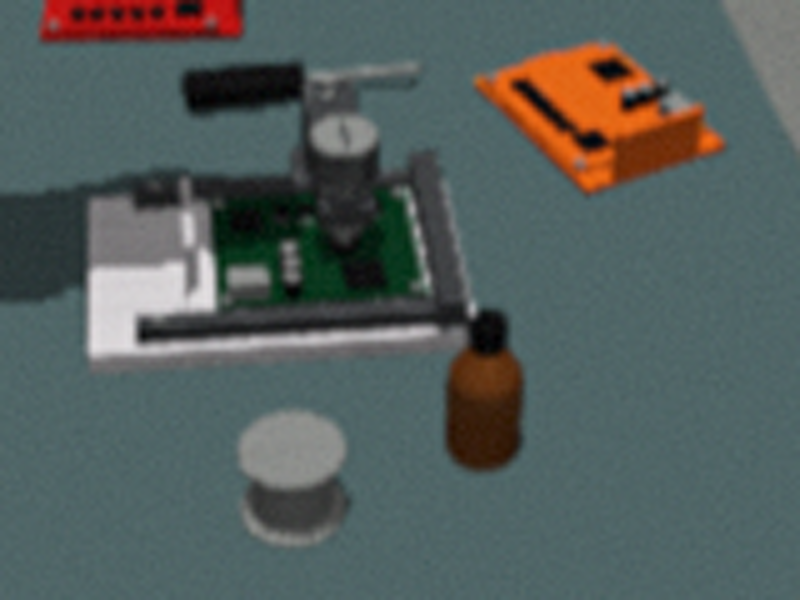

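View pics/top5z.png

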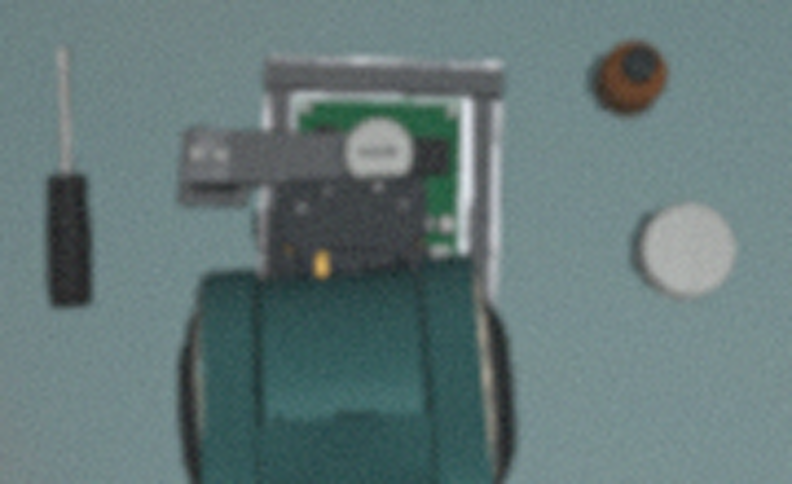

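The side view shows the board's far edge still at the stop bar, with the same thin carrier margin as when I pushed it home. The foot is down on the board, and in the top view the slot has turned about 90°. The bottle, spool and driver are at their original pixels. I'm handing in.

```bash
python3 -c "
from plant import robot
print(robot.hand_in())"
```

```text
the job is handed in; nothing more can be done
None
```

The board is pushed home and clamped, and I handed the job in at about 18.4 s, with the arm clear of everything.

- **Board:** I pushed it by the lip until it stopped moving against the end stop. A firmer push of about 10 N did not move it any further.
- **Thumbscrew:** I turned it about 1.5 rad clockwise in one grasp, with no slip on the head when I checked partway through. The foot touched at about 1.02 rad. From there the resistance rose about 0.09 N m, slightly past the 0.08 N m stopping point, which is about 22 N of clamping. I then let go and backed away.
- **Last checks:** The final side and top pictures show the board still at the stop and the foot down on it. The screw slot has turned about 90°, and the bottle, spool and driver are where they started.
- **Readings that disagreed:** The wrist moment was noisy, about 0.04 N m from one reading to the next. It rose from about 0.14 to 0.19–0.23 N m. The clean signal was the last joint's effort, which moved opposite to the sign I expected. I trusted its size because it changed by exactly the given 0.18 N m per rad.

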